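# Refit the spark screen of a fume extractor and hold its filter reset in

### The job

The cleaned spark screen has to go back into the bench fume extractor: slide it down, grip tab up, into the slot in the top of the unit until its cover strip lies on the housing all round, and let go of it. Then pick up the pin punch, reach its thin pin through the round access hole in the front and push the recessed filter-reset button fully in; finish with the punch in the gripper, still holding the button in. Do not press the button before the screen is home, and leave the other things on the bench where they are.

Things in the scene. Friction and masses are not known exactly. Their poses are not given: they have to be found in the camera images.
- extractor: grey bench fume extractor, fixed, 200 deep (x), 260 wide (y), 150 high. Origin: centre of its underside; front looks to its -x, towards the robot, turned up to 0.2 rad. Front: slatted grille at left (+y), control panel at right with fixed lamp, round access hole and, lowest, a fixed rocker. Flat top at z 150 but for a round outlet collar 78 across, 30 high, axis at x 50, y -60
- slot_mouth (a point): centre of the screen slot's mouth in the extractor's top (extractor frame: x -45, y 40, z 150); axes as the extractor's. Slot 27 wide (x) by 134 long (y), its mouth bevelled 4 mm outward at 45 degrees, 92 deep; the screen hangs in it by its cover strip, clear of the floor
- access_hole (a point): centre of the access hole in the extractor's front face (extractor frame: x -100, y -85, z 85); axes as the extractor's. Round, 14 in diameter, through a 6 mm panel, a thin steel ring round it; its axis is level, the way in is the extractor's +x
- reset_button (a joint): travel of the filter-reset button behind the access hole, m: 0 = out, 0.005 = fully in (hard stop). A flat grey cap 18 across, concentric with the hole, its face 14 mm behind the front face when out; moves along the extractor's +x against a spring: starts at about 1.5 N, fully in at 5 N
- reset_button_top (a point): centre of the face of the reset button's cap; moves with the button
- screen: spark screen, loose, 0.2 to 0.4 kg, upright on the bench: aluminium-framed mesh panel 24 thick (x), 130 wide (y), 88 high; on it a cover strip 44 (x) by 150 (y) by 4 (z 88 to 92), on that a black grip tab. Origin: centre of its underside, z up. Home, it is centred under slot_mouth, its axes along the slot's, its origin 62 above the extractor's; fits either way round
- screen_tab (a point): centre of the screen's grip tab: a flat block 12 thick (screen x) by 50 wide (screen y) by 26 high (screen z 92 to 118), this point at z 105; it can be gripped from above across its thickness
- punch: parallel pin punch, loose, lying on the bench, 0.09 kg, 150 long: dark hexagonal body 11 across flats (from x -69 to +23), struck end at x -75, at the other end a taper and a bright pin of 5 diameter (x 35 to 75). Its x axis runs along it and points to the pin; it lies on a flat, the axis 5.5 above the bench. Origin at mid length on its underside
- punch_tip (a point): flat end of the punch's pin, on the axis
- punch_grip (a point): point on the axis of the hexagonal body, near the centre of mass, 95 behind the tip: a place to grip it
- marker: bystander: red and white paint marker lying on the bench, 134 long (its y), 17 thick; origin under its middle
- coupon: bystander: bright flat steel bar, 25 by 95 (its y) by 10, lying on the bench; origin at the centre of its underside
- bracket: bystander: dark steel angle bracket standing on the bench, 48 by 62 by 72 high; origin at the centre of its underside

How it is judged (in metres and radians):
On the way, in this order (a step that is already met when the one before it is completed fails the run):
1. the screen is home in the slot, its cover strip on the housing, and let go (z of screen in the frame of extractor below 0.065 m and horizontal distance between screen and slot_mouth below 0.006 m and angle between screen's own z axis and vertical below 0.06 rad and contact force between the fingers and screen below 0.3 N), for 0.3 s.
2. the punch is picked up in the gripper (contact force between the fingers and punch above 1 N and height (world z) of punch_grip above 0.04 m), for 0.2 s.
At the end, for the whole second after the job is handed in: The screen sits in the slot within 3 mm of fully down, upright within 0.06 rad and untouched by the fingers; the reset button is held in by at least 4 of its 5 mm by the punch's pin, through the hole, with the punch held still in the fingers, through the last second (all of step 1 and all of step 2 and value of joint reset_button above 0.004 m and distance between punch_tip and reset_button_top below 0.01 m and contact force between punch and extractor above 1.5 N and linear speed of punch below 0.02 m/s); the arm keeps its last pose, push and grip.
It fails at once if the reset button is pressed before the screen is home (value of joint reset_button above 0.002 m and (z of screen in the frame of extractor above 0.067 m or horizontal distance between screen and slot_mouth above 0.008 m)).
It fails at once if a bystander is shoved out of its place (distance of any of marker, coupon, bracket from where it was at the start of the episode above 0.03 m).
It also fails if it takes over 56 s, if anything falls off the work surface, if the arm or the gripper's body presses on something with over 40 N, if the wrist force passes 120 N, or if a joint passes its speed limit or range.

### The arm

A 6-joint arm with a two-finger parallel gripper is mounted at the origin on a cart in front of the work surface, level with it; the furniture and walls round the work are solid. World frame = base frame: x ahead of the robot, y to its left, z up, the work surface at z = 0. Lengths are in mm, angles in rad, forces in N, time in s.
With the tool pointing down it reaches from about 350 to 725 mm from the base axis. Payload 6 kg.
Tool frame: the origin (TCP) lies at the very end of the fingers, on their centre line; the grasp point (between the pads) lies 19 mm behind it; z points along the fingers, y is the line along which they close (so a half turn about z gives the same grasp; the last joint's range is limited). The gripper opens to 85 mm and grips with 20 to 120 N. Pads are 22 mm wide; open, the fingers measure 114 mm over their backs; the gripper's body (76 mm by 85 mm) begins 54 mm behind the grasp point. The pads swing forward as they close: fully open they stand 13 mm farther back than shut.
Start: joints at [1.499, 0.04, 0.085, 0, -1.615, -0.334], TCP at [236.825, 551.26, 231.261] pointing down, gripper open.
Joint ranges: [-2.56, 2.56], [-1.29, 2.01], [-1.08, 1.49], [-3.29, 1.98], [-2.81, -0.18], [-2.99, 2.99]. Speed limits (rad/s): [2.57, 2.57, 3.01, 3.14, 3.14, 3.14].

### API

Orientations are given as a 3x3 rotation matrix whose columns are the frame's x, y, z axes.
In Python, from bench import ctrl gives the robot as it stands. Calls block until the motion is done:
- ctrl.move_ptp(position, orientation): joint-space move of the TCP to a pose.
- ctrl.move_straight(position, rot=None, velocity=150, force_limit=None): straight line of the TCP; rot=None keeps the orientation; velocity is the mean speed in mm/s. With force_limit (N) it stops when the force on the tool has changed by that much, and returns True; else False.
- ctrl.goto_joints(angles): joint-space move.
- ctrl.command_gripper(opening, strength=None): opening from 0.0 (shut) to 1.0 (fully open); strength is the grip in N (None keeps the last); returns when the fingers have stopped.
- ctrl.pause(seconds).
- ctrl.solve_ik(position, orientation): joint angles nearest the present ones, or None.
- ctrl.snapshot(name): name is "scene" or "top"; returns the picture (400x640x3 uint8, red, green, blue); there is no depth.
- ctrl.camera_model(name): a dict with "fov_y" (degrees; the focal length in pixels is half the picture's height over the tangent of half this angle, whatever the lens; pixels are square), "cx", "cy" (the principal point, pixels), "k1" (the pictures are not rectified: a ray, as slopes to the right and down, at radius r is drawn at 1 + k1 r^2 times it, then the intrinsics apply), "R" (3x3) and "t" (3): a world point X has camera coordinates R X + t. Camera axes: x right, y down, z forward; pixel columns grow to the right and rows downward; lengths in mm; the calibration is good to about 2 mm. A picture is of the moment at which its call begins. camera_model takes no time and is no camera call.
A pose or a line that the arm cannot do raises ctrl.Unreachable and nothing moves.
- ctrl.job_done(): hands the job in; it is judged then, once.
Readings, each from a call of its own:
- ctrl.get_t(): time.
- ctrl.get_joints(): joint angles.
- ctrl.get_dq(): joint speeds.
- ctrl.get_joint_torque(): joint torques, N m.
- ctrl.get_eef_pos(): TCP position.
- ctrl.get_ee_rot(): TCP orientation.
- ctrl.get_ft_force(): force on the tool from outside, world axes, zero at the start.
- ctrl.get_wrist_torque(): the same for the moment, N m.
- ctrl.get_width(): opening from 0.0 (shut) to 1.0 (fully open).
- ctrl.get_grasp_force(): force on a finger pad.
Only numpy, scipy, OpenCV 4.12 (cv2) and the standard library are available. Lean on these libraries where they do the work, as an engineer would, in place of code of your own. Each camera call takes 0.05 s, during which the arm holds its last target. There are 200 camera calls.

## Working session

There is one attempt and no reset: what is moved stays moved. The work goes in short steps, each a Python script; the robot and the scene stay as the last script left them, time stands still between calls to the robot, and variables do not carry over. Pictures are saved under pics/ and viewed, at most 10 in all, crops included, and the job is handed in when it is done.

```bash
mkdir -p pics; ls
python3 - <<'E'
from bench import ctrl
import cv2
for n in ("scene","top"):
    im=ctrl.snapshot(n); cv2.imwrite(f"pics/{n}0.png",im[:,:,::-1]); 
    m=ctrl.camera_model(n); print(n,m)
print(ctrl.get_t(),ctrl.get_ee_rot())
E
```

```text
bench.py
pics
scene {'fov_y': 54.43335486153698, 'cx': 321.7825296414211, 'cy': 199.47780547604108, 'k1': -0.02083918426453792, 'R': array([[ 0.76313063, -0.646054  , -0.01568036],
       [-0.47867828, -0.54878942, -0.68534464],
       [ 0.43416443,  0.53051334, -0.72805003]]), 't': array([-382.04947258,  398.33292385,  818.33689057])}
top {'fov_y': 47.901631463226536, 'cx': 331.9039724203617, 'cy': 199.30561255647152, 'k1': -0.08105478487360104, 'R': array([[ 0.01031504, -0.99989932,  0.00974438],
       [-0.98585098, -0.01179962, -0.16720832],
       [ 0.16730647, -0.00788175, -0.98587343]]), 't': array([  67.34568592,  589.0012233 , 1408.25858927])}
0.1 [[ 9.18765968e-01 -3.94802250e-01 -5.28857552e-04]
 [-3.94802588e-01 -9.18764726e-01 -1.51514053e-03]
 [ 1.12285227e-04  1.60085389e-03 -9.99998712e-01]]
```

View pics/scene0.png

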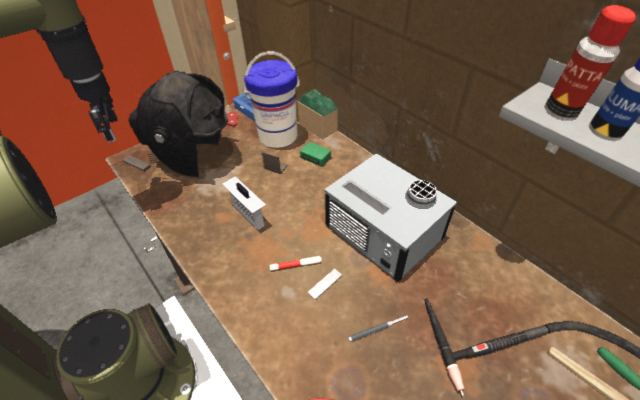

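View pics/top0.png

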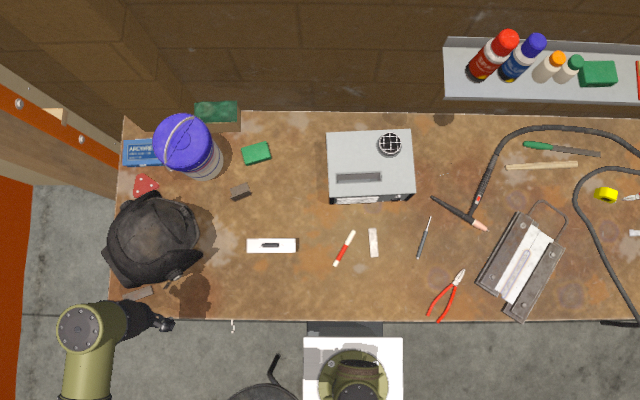

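Scene view: the screen is at (245,205), with its tab at (243,190). The extractor top is around (390,195), the slot at (365,197), the access hole near (388,245) and the punch runs from (350,338) to (407,318). Top view: the screen strip is at (247–297,245), the slot at (337–382,178) and the punch runs from (418,258) to (430,217), pin up. Next I'll zoom in to set up the masks.

```bash
cat > h.py <<'E'
import numpy as np, cv2
from bench import ctrl
from scipy.optimize import least_squares
def K(m):
    f=200/np.tan(np.radians(m['fov_y'])/2); return np.array([[f,0,m['cx']],[0,f,m['cy']],[0,0,1.]])
def dist(m): return np.array([m['k1'],0,0,0.])
def ray(n,uv):
    m=ctrl.camera_model(n); R,t=np.array(m['R']),np.array(m['t'])
    p=cv2.undistortPoints(np.array(uv,float).reshape(-1,1,2),K(m),dist(m)).reshape(-1,2)
    return -R.T@t, np.c_[p,np.ones(len(p))]@R
def onz(n,uv,z):
    c,d=ray(n,uv); return c+d*((z-c[2])/d[:,2])[:,None]
def proj(n,X):
    m=ctrl.camera_model(n)
    return cv2.projectPoints(np.array(X,float).reshape(-1,1,3),cv2.Rodrigues(np.array(m['R']))[0],np.array(m['t']),K(m),dist(m))[0].reshape(-1,2)
def tri(uvs,uvt):
    c1,d1=ray('scene',[uvs]);c2,d2=ray('top',[uvt]);d1=d1[0];d2=d2[0]
    s=np.linalg.lstsq(np.c_[d1,-d2],c2-c1,rcond=None)[0]
    a,b=c1+s[0]*d1,c2+s[1]*d2
    return (a+b)/2,np.linalg.norm(a-b)
E
python3 - <<'E'
import cv2,numpy as np
s=cv2.imread('pics/scene0.png');t=cv2.imread('pics/top0.png')
a=cv2.resize(s[150:275,215:465],None,fx=3.2,fy=3.2,interpolation=cv2.INTER_CUBIC)
cv2.imwrite('pics/c1.png',a)
b=cv2.resize(t[120:270,240:440],None,fx=4,fy=4,interpolation=cv2.INTER_CUBIC)
cv2.imwrite('pics/c2.png',b)
E
```

```text
(no output)
```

View pics/c1.png

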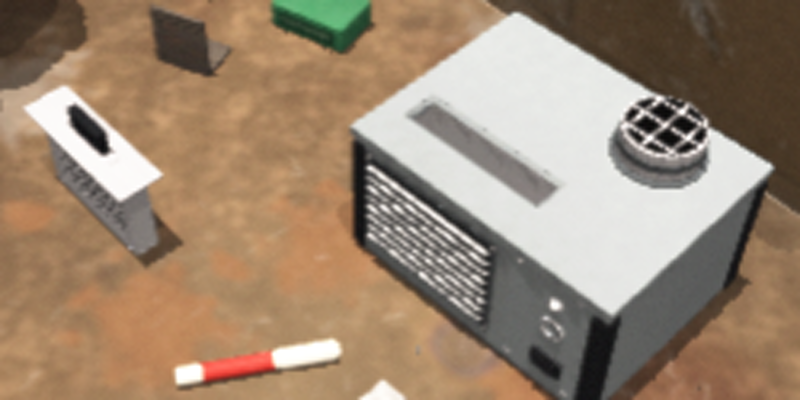

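View pics/c2.png

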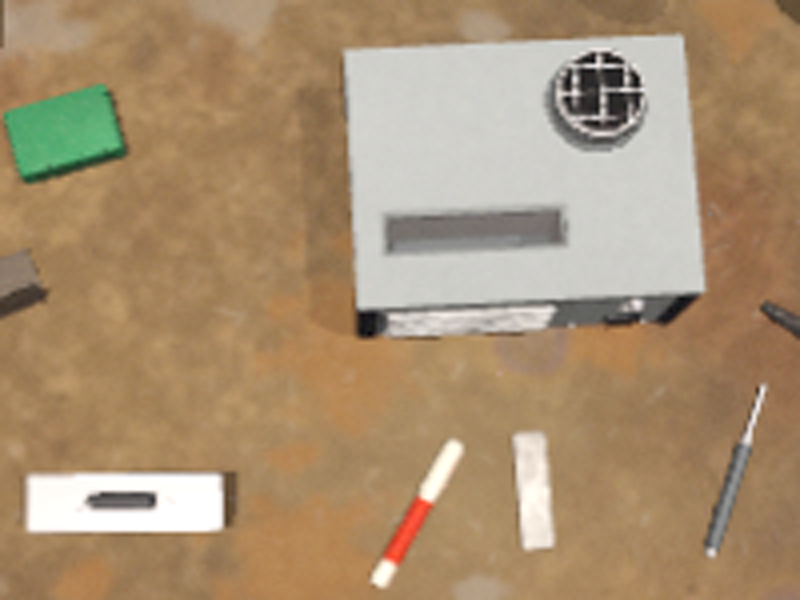

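Crop c1 (x = 215+u/3.2, y = 150+v/3.2): the slot corners are about (415,105)–(555,200), the access hole is at (551,327), and the white strip has corners (25,105), (65,88), (160,178), (122,200). Crop c2 (x = 240+u/4, y = 120+v/4): the slot spans (385–567, 207–255), the strip (27–223, 475–530), and the punch runs from (712,553) to (763,385). Next I'll segment these and triangulate.

```bash
cat > meas.py <<'E'
from h import *
def big(mask,seed=None):
    c=cv2.findContours(mask,cv2.RETR_EXTERNAL,cv2.CHAIN_APPROX_NONE)[0]
    return max(c,key=cv2.contourArea)
def quad(cont):
    h=cv2.convexHull(cont)
    for e in np.linspace(.01,.2,60):
        q=cv2.approxPolyDP(h,e*cv2.arcLength(h,True),True)
        if len(q)<=4: break
    q=q.reshape(-1,2).astype(float); P=cont.reshape(-1,2).astype(float); L=[]
    for i in range(4):
        a,b=q[i],q[(i+1)%4]; d=b-a; l=np.hypot(*d); d/=l
        s=(P-a)@d; n=np.abs((P-a)@[-d[1],d[0]])
        s_=P[(s>.12*l)&(s<.88*l)&(n<4*k_)]
        L.append(cv2.fitLine(s_.astype(np.float32),cv2.DIST_HUBER,0,.01,.01).ravel())
    out=[]
    for i in range(4):
        a,b=L[i-1],L[i]
        s=np.linalg.solve(np.c_[a[:2],-b[:2]],b[2:]-a[2:]); out.append(a[2:]+s[0]*a[:2])
    return np.array(out)
k_=4
def up(im,roi):
    x,y,w,h=roi; return cv2.resize(im[y:y+h,x:x+w],None,fx=k_,fy=k_,interpolation=cv2.INTER_CUBIC)
def back(p,roi): return (np.array(p)+.5)/k_-.5+np.array(roi[:2])
def order(q,n,z):  # by world coords ccw starting near max x,max y
    w=onz(n,q,z); c=w[:,:2].mean(0); a=np.arctan2(*(w[:,:2]-c).T[::-1]); return q[np.argsort(a)]
E
cat > m1.py <<'E'
from meas import *
S={'scene':cv2.imread('pics/scene0.png'),'top':cv2.imread('pics/top0.png')}
roi={'ext':{'scene':(320,150,140,112),'top':(322,124,98,80)},
 'strip':{'scene':(217,170,52,60),'top':(240,230,62,32)},
 'slot':{'scene':(338,177,58,40),'top':(331,167,56,20)},
 'tab':{'scene':(234,179,18,22),'top':(258,240,24,10)},
 'punch':{'scene':(343,310,70,34),'top':(412,212,24,52)}}
R={}
for o in roi:
  for n in S:
    r=roi[o][n]; u=up(S[n],r); hsv=cv2.cvtColor(u,cv2.COLOR_BGR2HSV); s,v=hsv[...,1].astype(int),hsv[...,2].astype(int)
    if o=='ext': m=(s<40)&(v>165)
    if o=='strip': m=(s<40)&(v>200)
    if o=='slot': m=(v<165)
    if o=='tab': m=v<120
    if o=='punch': m=s<70
    m=cv2.morphologyEx(m.astype(np.uint8),cv2.MORPH_OPEN,np.ones((3,3)))
    c=big(m)
    if o in('ext','strip','slot'): R[o,n]=back(quad(c),r)
    elif o=='tab':
        M=cv2.moments(c); R[o,n]=back([[M['m10']/M['m00'],M['m01']/M['m00']]],r)
    else:
        P=np.concatenate([x for x in cv2.findContours(m,cv2.RETR_EXTERNAL,cv2.CHAIN_APPROX_NONE)[0] if cv2.contourArea(x)>40]).reshape(-1,2).astype(np.float32)
        l=cv2.fitLine(P,cv2.DIST_HUBER,0,.01,.01).ravel(); t=(P-l[2:])@l[:2]
        R[o,n]=back([l[2:]+t.min()*l[:2],l[2:]+t.max()*l[:2]],r)
    print(o,n,R[o,n].round(1).tolist())
np.set_printoptions(precision=1,suppress=True)
for o,z in(('ext',150),('strip',92),('slot',150)):
  a=order(R[o,'scene'],'scene',z);b=order(R[o,'top'],'top',z)
  X=[]
  for p,q in zip(a,b):
    x,e=tri(p,q);X.append(x);print(o,x,'gap %.1f'%e)
  X=np.array(X);print(' centre',X.mean(0),'sides',np.linalg.norm(X-np.roll(X,-1,0),axis=1))
  for n,p in(('scene',a),('top',b)):
    w=onz(n,p,z); d=w[1]-w[0]+w[2]-w[3]; e=w[3]-w[0]+w[2]-w[1]; print('  ',n,w.mean(0),'edge angs',np.degrees(np.arctan2(d[1],d[0])),np.degrees(np.arctan2(e[1],e[0])),np.linalg.norm(w-np.roll(w,-1,0),axis=1))
print('tab',tri(R['tab','scene'][0],R['tab','top'][0]))
for n in S: print('punch',n,onz(n,R['punch',n],5.5))
E
python3 m1.py
```

```text
ext scene [[324.2, 188.9], [375.7, 152.9], [456.3, 201.7], [405.9, 248.3]]
ext top [[410.1, 128.3], [415.7, 192.3], [328.9, 196.5], [325.9, 132.1]]
strip scene [[221.4, 183.4], [234.7, 176.0], [265.4, 204.3], [251.9, 212.4]]
strip top [[294.8, 238.1], [295.3, 252.3], [246.4, 252.4], [246.4, 238.1]]
slot scene [[342.7, 186.2], [349.5, 181.2], [389.2, 208.5], [382.2, 213.7]]
slot top [[381.6, 180.7], [336.0, 182.9], [335.5, 173.5], [379.8, 171.6]]
tab scene [[242.3, 190.1]]
tab top [[270.3, 244.5]]
punch scene [[348.0, 339.4], [407.4, 315.6]]
punch top [[416.9, 258.9], [430.9, 215.6]]
ext [ 597.2 -180.5  148. ] gap 2.8
ext [ 799.9 -167.8  148.5] gap 2.8
ext [782.5  94.9 150.4] gap 2.0
ext [580.9  83.2 148.5] gap 2.4
 centre [690.1 -42.5 148.9] sides [203.1 263.3 202.  264.2]
   scene [690.5 -43.7 150. ] edge angs 3.6832380713507793 93.4736773560355 [203.1 264.4 203.2 264. ]
   top [688.9 -41.6 150. ] edge angs 3.4451990338629446 93.55036156962393 [203.  262.5 202.6 263.5]
strip [414.9 184.8  93. ] gap 2.3
strip [459.3 187.4  90.8] gap 3.4
strip [456.3 338.1  91.2] gap 1.1
strip [411.7 
[... 159 characters left out ...]
.  151.4  45.  150.6]
   top [434.7 262.   92. ] edge angs 2.9115910197368686 90.80841842135628 [ 43.8 150.2  44.1 151.2]
slot [630.4 -76.  151.5] gap 1.2
slot [660.6 -71.5 144.3] gap 1.6
slot [652.8  64.  144.2] gap 1.9
slot [624.6  61.6 145.6] gap 4.3
 centre [642.1  -5.5 146.4] sides [ 31.4 135.8  28.4 137.9]
   scene [640.5  -8.4 150. ] edge angs 2.694292502862672 93.47557601951985 [ 25.1 134.6  26.  133.3]
   top [640.3  -4.7 150. ] edge angs 7.220675284687228 93.42678285226854 [ 28.9 135.2  29.  139. ]
tab (array([436.6, 261.4, 104.4]), np.float64(1.0266553341667852))
punch scene [[ 401.9 -208.8    5.5]
 [ 547.2 -257.8    5.5]]
punch top [[ 400.7 -207.4    5.5]
 [ 544.4 -257.2    5.5]]
```

Every size checks out: the extractor top is 203×264 at z 149, the strip 44.5×151 at z 91.6, the tab at z 104.4, and the slot lies within 1 mm of where the extractor frame puts it. Next I'll grasp the screen, carry it above the slot and re-measure it there.

```bash
cat >> h.py <<'E'
def Rd(deg,sgn=1):
    a=np.radians(deg); y=sgn*np.array([np.cos(a),np.sin(a),0]); z=np.array([0,0,-1.]); return np.c_[np.cross(y,z),y,z]
E
cat > st.py <<'E'
from h import *
def state(): print('t %.1f'%ctrl.get_t(),np.round(ctrl.get_eef_pos(),1),'w %.3f gf %.1f'%(ctrl.get_width(),ctrl.get_grasp_force()),'F',np.round(ctrl.get_ft_force(),1))
E
python3 - <<'E'
from st import *
for s in(1,-1):
    for p,a in(((436,261.6,200),1.25),((642,-5.6,290),3.55),((455,-225,100),71)):
        q=ctrl.solve_ik(p,Rd(a,s)); print(s,p,None if q is None else np.round(q,2))
q=[ctrl.solve_ik((436,261.6,200),Rd(1.25,s)) for s in(1,-1)]
s=min((1,-1),key=lambda s:abs(ctrl.solve_ik((436,261.6,200),Rd(1.25,s))[5]))
print('use',s)
Rt=Rd(1.25,s)
ctrl.move_ptp((436.2,261.6,200),Rt); 
ctrl.command_gripper(0.6,60)
hit=ctrl.move_straight((436.2,261.6,95.5),Rt,velocity=80,force_limit=15)
print('hit',hit); state()
if not hit:
    ctrl.command_gripper(0.0,80); state()
    ctrl.move_straight((436.2,261.6,130),Rt,velocity=60); state()
    for n in("scene","top"): cv2.imwrite(f"pics/{n}1.png",ctrl.snapshot(n)[:,:,::-1])
E
```

```text
1 (436, 261.6, 200) [ 0.94 -0.21 -0.2   0.   -1.57  2.23]
1 (642, -5.6, 290) [ 0.3   0.17  0.33  0.   -1.73  2.9 ]
1 (455, -225, 100) [-0.06 -0.19 -0.37  0.   -1.39 -1.84]
-1 (436, 261.6, 200) [ 0.94 -0.21 -0.2   0.   -1.57 -0.92]
-1 (642, -5.6, 290) [ 0.3   0.17  0.33  0.   -1.73 -0.24]
-1 (455, -225, 100) [-0.06 -0.19 -0.37  0.   -1.39  1.3 ]
use -1
hit False
t 3.3 [436.5 261.8  96.1] w 0.598 gf 0.0 F [ 0.8 -0.1  0.4]
t 3.8 [436.4 261.8  95.9] w 0.116 gf 80.4 F [-0.8 -0.4  2. ]
t 4.5 [436.  261.6 129.7] w 0.119 gf 79.8 F [ 0.5  1.1 -2.5]
```

Run:
```python
from st import *
s=-1
ctrl.move_straight((436.2,261.6,290),Rd(1.25,s),velocity=200)
ctrl.move_ptp((642,-5.6,290),Rd(3.55,s))
ctrl.move_straight((642,-5.6,262),Rd(3.55,s),velocity=100); ctrl.pause(.3); state()
I=[]
for n in("scene","top"):
    im=ctrl.snapshot(n)[:,:,::-1]; cv2.imwrite(f"pics/{n}2.png",im); I.append(im)
a=cv2.resize(I[0][110:260,310:470],None,fx=2.5,fy=2.5,interpolation=cv2.INTER_CUBIC)
b=cv2.resize(I[1][110:210,320:420],None,fx=3.75,fy=3.75,interpolation=cv2.INTER_CUBIC)
cv2.imwrite('pics/c3.png',np.hstack([a,b]))
```

```text
t 7.5 [642.2  -5.6 262.7] w 0.121 gf 79.7 F [-0.5  0.2 -1.9]
```

View pics/c3.png

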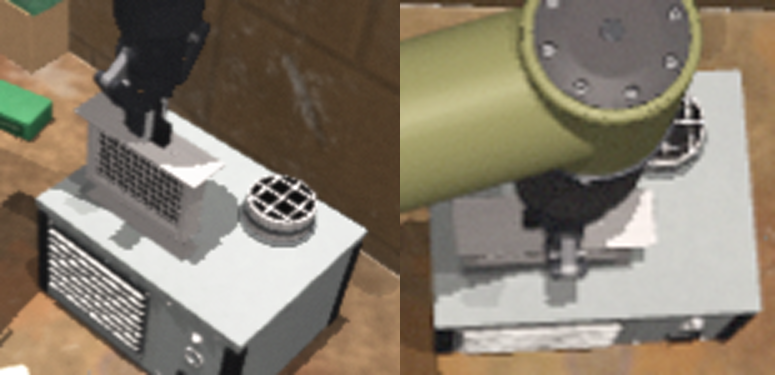

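The screen hangs upright over the slot. In the scene view its strip corners are at about (340,155), (386,183) and (399.6,174). I'll compare these with where they should project, then lower it.

Run:
```python
from st import *
np.set_printoptions(precision=1,suppress=True)
a=np.radians(3.55);c=np.array([642.2,-5.6]);M=np.array([[np.cos(a),-np.sin(a)],[np.sin(a),np.cos(a)]])
X=[np.r_[c+M@np.array(p),258.7] for p in((-22,75),(-22,-75),(22,-75))]
print(proj('scene',X).tolist())
print(proj('top',X).tolist())
print('obs at z',onz('scene',[(340,155.2),(386,183.2),(399.6,174)],258.7), np.array(X))
```

```text
[[338.36623445076043, 153.28384624273923], [386.84651579915624, 184.4447316803465], [399.3528479128028, 174.8408937788477]]
[[334.8900734143858, 177.09846856050945], [388.3925317054536, 174.53604393516912], [387.2397638758544, 159.3046677435237]]
obs at z [[613.8  60.1 258.7]
 [626.4 -77.9 258.7]
 [671.3 -77.6 258.7]] [[615.6  67.9 258.7]
 [624.9 -81.8 258.7]
 [668.8 -79.1 258.7]]
```

Run:
```python
from st import *
R=Rd(3.55,-1)
for z,v in((238,60),(170,50),(157,25)):
    h=ctrl.move_straight((642,-5.6,z),R,velocity=v,force_limit=12); print(z,h,np.round(ctrl.get_wrist_torque(),2)); state()
    if h: break
for n in("scene",): cv2.imwrite(f"pics/{n}3.png",ctrl.snapshot(n)[:,:,::-1])
```

```text
238 False [-0.02 -0.05  0.01]
t 8.2 [641.9  -5.7 237.8] w 0.120 gf 79.7 F [-1.2 -0.4 -1.9]
170 False [-0.03  0.01  0.03]
t 9.7 [642.2  -5.6 170.4] w 0.120 gf 79.7 F [ 0.5 -0.8 -2.1]
157 False [ 0.44  1.02 -0.03]
t 10.4 [642.1  -5.6 157.9] w 0.115 gf 80.5 F [-2.7  1.3  4.6]
```

Run:
```python
from st import *
R=Rd(3.55,-1)
ctrl.command_gripper(0.5); ctrl.pause(.2); state()
ctrl.move_straight((642,-5.6,260),R,velocity=120); state()
ctrl.move_ptp((560,-180,260),Rd(71.1,-1)); state()
I=[]
for n in("scene","top"):
    im=ctrl.snapshot(n)[:,:,::-1]; cv2.imwrite(f"pics/{n}4.png",im); I.append(im)
a=cv2.resize(I[0][110:260,310:470],None,fx=2.5,fy=2.5,interpolation=cv2.INTER_CUBIC)
b=cv2.resize(I[1][110:210,320:420],None,fx=3.75,fy=3.75,interpolation=cv2.INTER_CUBIC)
cv2.imwrite('pics/c4.png',np.hstack([a,b]))
```

```text
t 11.0 [642.   -5.6 156.9] w 0.500 gf 0.0 F [ 0.5 -0.1  0. ]
t 12.0 [641.7  -5.5 258.8] w 0.499 gf 0.0 F [-0.  -0.7 -0.5]
t 13.3 [ 560.1 -179.7  259.6] w 0.500 gf 0.0 F [0.3 0.4 0.6]
```

View pics/c4.png

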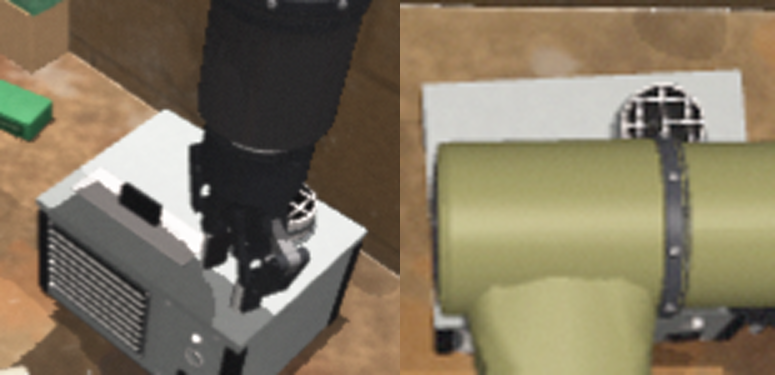

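The screen sits in the slot with its strip flat on the top (tab at about (140,205) in the crop). Now the punch.

Run:
```python
from st import *
R=Rd(71.1,-1); x,y=454.6,-226.3
ctrl.move_ptp((x,y,120),R)
for n in("scene","top"): cv2.imwrite(f"pics/{n}5.png",ctrl.snapshot(n)[:,:,::-1])
ctrl.move_straight((x,y,25),R,velocity=120)
h=ctrl.move_straight((x,y,2.5),R,velocity=30,force_limit=8); print(h); state()
ctrl.command_gripper(0.0,100); state()
ctrl.move_straight((x,y,90),R,velocity=80); state()
for n in("scene","top"): cv2.imwrite(f"pics/{n}6.png",ctrl.snapshot(n)[:,:,::-1])
print(ctrl.get_joints())
```

```text
False
t 16.1 [ 454.8 -226.4    2.7] w 0.499 gf 0.0 F [-0.1 -0.4  0.6]
t 16.6 [ 454.8 -226.4    3.1] w 0.088 gf 98.4 F [-0.8  0.5  3.9]
t 17.8 [ 454.2 -226.2   89.2] w 0.090 gf 98.2 F [ 0.2 -0.9 -1.1]
[-6.45452094e-02 -1.80388534e-01 -3.83415744e-01 -1.44806297e-04
 -1.36898463e+00  1.30551518e+00]
```

Run:
```python
from st import *
np.set_printoptions(precision=1,suppress=True)
a=np.radians(3.55);d=np.array([np.cos(a),np.sin(a)]);n=np.array([-d[1],d[0]]);C=np.array([690.1,-42.5])
hole=C-100*d-85*n; print('hole',hole)
c,r=ray('scene',[(387.2,252.2)]);r=r[0]; s=((np.r_[hole,85]-c)[:2]@d)/(r[:2]@d); print('hole by ray on face',c+s*r)
R=Rd(93.55,-1)
p=hole-d*(95+30)
ctrl.move_ptp((p[0],p[1],82.3),R); ctrl.pause(.3); state()
I=[]
for m in("scene","top"):
    im=ctrl.snapshot(m)[:,:,::-1]; cv2.imwrite(f"pics/{m}7.png",im); I.append(im)
tip=np.r_[hole-30*d,85]; print('exp tip',tip,proj('scene',[tip]),proj('top',[tip]),'hole px',proj('scene',[np.r_[hole,85]]))
a=cv2.resize(I[0][230:310,310:410],None,fx=4,fy=5*.8,interpolation=cv2.INTER_CUBIC)
b=cv2.resize(I[1][190:270,350:450],None,fx=4,fy=4,interpolation=cv2.INTER_CUBIC)
cv2.imwrite('pics/c7.png',np.hstack([a,b]))
```

```text
hole [ 595.6 -133.5]
hole by ray on face [ 595.7 -135.3   87. ]
t 18.6 [ 470.6 -142.    82.3] w 0.087 gf 98.2 F [-0.7  0.5 -0.3]
exp tip [ 565.6 -135.4   85. ] [[378.5 259.5]] [[398.2 205.2]] hole px [[386.5 252.3]]
```

View pics/c7.png

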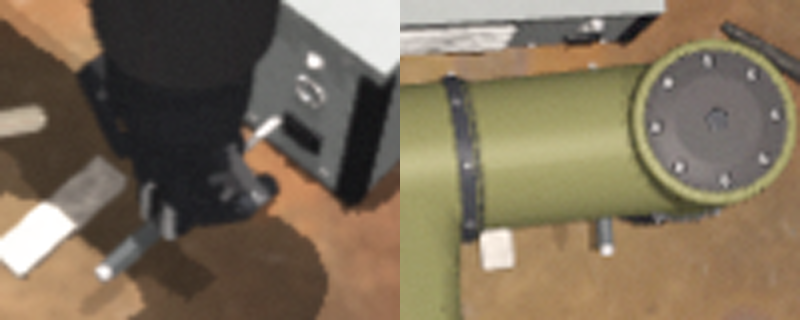

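The pin tip appears in the scene view at about (380,260) (expected (378.5,259.5)) and in the top view as a bright dot near (398,206.5) (expected (398.2,205.2)). The punch tail is at about (401.8,252.5) in the top view. Next I'll measure the tip, tail and hole ring at sub-pixel level.

Run:
```python
from meas import *
np.set_printoptions(precision=1,suppress=True)
S={n:cv2.imread(f'pics/{n}7.png') for n in('scene','top')}
a=np.radians(3.55);d=np.array([np.cos(a),np.sin(a)]);hole=np.array([595.6,-133.5])
def blob(n,roi,thr,inv=False):
    u=cv2.cvtColor(up(S[n],roi),cv2.COLOR_BGR2GRAY); c=big(((u>thr)).astype(np.uint8)).reshape(-1,2).astype(np.float32)
    l=cv2.fitLine(c,cv2.DIST_L2,0,.01,.01).ravel();t=(c-l[2:])@l[:2]
    return back([l[2:]+t.min()*l[:2],l[2:]+t.max()*l[:2],c.mean(0)],roi)
pin=blob('scene',(370,258,12,10),170); tail=blob('scene',(332,293,8,8),170)
print('scene pin',pin,'tail',tail)
tt=blob('top',(395,203,7,6),130); ta=blob('top',(398,248,8,7),150); print('top tip',tt,'tail',ta)
e=np.r_[hole-180*d,85]; print('exp tail scene/top',proj('scene',[e]),proj('top',[e]))
tipS=pin[np.argmax(pin[:2,0])]
print('tip',tri(tipS,tt[2]),'tail',tri(tail[2],ta[2]))
```

```text
scene pin [[373.1 264.1]
 [379.  259.2]
 [376.1 261.6]] tail [[333.7 296.2]
 [337.  298.7]
 [335.4 297.5]]
top tip [[394.5 204.6]
 [401.5 203.9]
 [397.8 204.2]] tail [[399.7 253.3]
 [402.9 251.2]
 [401.4 252.2]]
exp tail scene/top [[334.2 298.9]] [[401.7 252.8]]
tip (array([ 569. , -134.6,   82.3]), np.float64(0.601044774803669)) tail (array([ 418.8, -143.9,   86.5]), np.float64(2.1023101130741964))
```

Tip and tail agree with expectation to under 1 px, so I'll push in.

Run:
```python
from st import *
R=Rd(93.55,-1)
a=np.radians(3.55);d=np.array([np.cos(a),np.sin(a)]);hole=np.array([595.6,-133.5])
def go(depth,v,f):
    p=hole+d*(depth-95); h=ctrl.move_straight((p[0],p[1],82.3),R,velocity=v,force_limit=f); print(depth,h); state(); return h
if not go(-3,40,6) and not go(9,15,5):
    for k in range(13,28):
        if go(k,10,9): break
        F=ctrl.get_ft_force()
        if -F[:2]@d>7: break
    ctrl.pause(.5); state()
for m in("scene",): 
    im=ctrl.snapshot(m)[:,:,::-1]; cv2.imwrite(f"pics/{m}8.png",im)
    cv2.imwrite('pics/c8.png',cv2.resize(im[170:310,310:460],None,fx=4,fy=4,interpolation=cv2.INTER_CUBIC))
```

```text
-3 False
t 19.6 [ 497.7 -139.6   82.2] w 0.088 gf 98.2 F [ 0.8  0.7 -0.4]
9 False
t 20.5 [ 509.7 -138.8   82.3] w 0.089 gf 98.2 F [ 0.6  0.8 -1.3]
13 False
t 21.1 [ 513.8 -138.5   82.3] w 0.091 gf 98.2 F [-0.1  0.2 -1.8]
14 False
t 21.3 [ 514.4 -138.5   82.1] w 0.086 gf 98.2 F [-1.   0.7 -1.7]
15 False
t 21.6 [ 515.5 -138.5   82.1] w 0.091 gf 98.2 F [-1.3 -0.2 -0. ]
16 False
t 21.8 [ 516.5 -138.4   82.1] w 0.088 gf 98.2 F [-2.5 -0.2 -1. ]
17 False
t 22.1 [ 517.5 -138.4   82.1] w 0.093 gf 98.2 F [-3.9 -0.1 -0.1]
18 False
t 22.3 [ 518.6 -138.3   82.2] w 0.094 gf 98.2 F [-4.4  0.4 -1.4]
19 False
t 22.6 [ 519.4 -138.2   82.1] w 0.091 gf 98.2 F [-4.7 -0.4 -0.7]
20 False
t 22.8 [ 519.6 -138.3   81.7] w 0.090 gf 98.3 F [-7.9 -0.2 -0. ]
t 23.3 [ 519.6 -138.3   81.8] w 0.092 gf 98.3 F [-7.9  0.6  0.7]
```

View pics/c8.png

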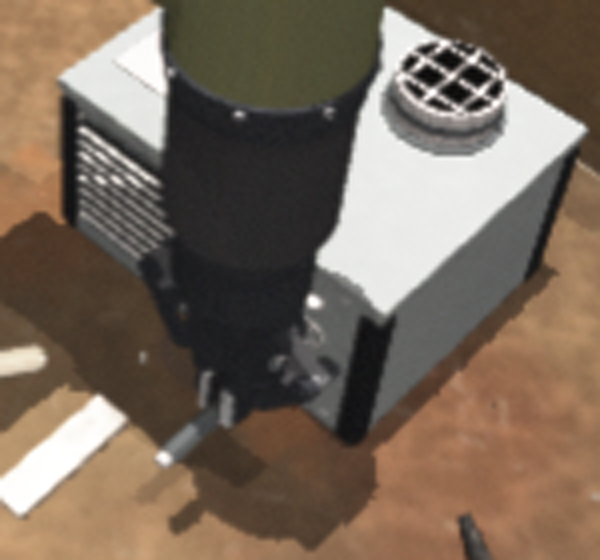

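The spring profile is as described: about 1.3 N rising to 4.7 N over 5 mm, then a hard stop at 7.9 N. In the picture the punch enters the ring at about (315,335). Before handing in, I'll check the screen's seating on the unobstructed earlier pictures.

Run:
```python
from meas import *
np.set_printoptions(precision=1,suppress=True)
u=cv2.imread('pics/scene5.png')
a=np.radians(3.55);M=np.array([[np.cos(a),-np.sin(a)],[np.sin(a),np.cos(a)]]);c=np.array([642.2,-5.6])
X=[np.r_[c+M@np.array(p),154] for p in((-22,75),(22,75),(22,-75),(-22,-75))]; P=proj('scene',X)
print(P)
r=(325,160,90,80); v=cv2.resize(u[160:240,325:415],None,fx=7,fy=7,interpolation=cv2.INTER_CUBIC)
cv2.polylines(v,[((P-r[:2]+.5)*7-.5).astype(np.int32)],True,(0,0,255),1)
cv2.imwrite('pics/c5.png',v)
```

```text
[[337.8 184.4]
 [349.4 176.2]
 [393.8 206. ]
 [382.2 215.5]]
```

View pics/c5.png

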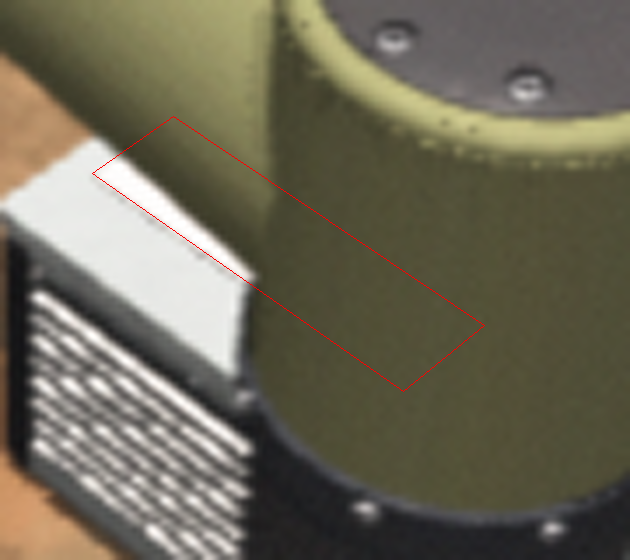

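The visible strip edge (crop (95,172) to (250,278)) lies on the outline predicted for a fully seated screen.

```bash
python3 -c "
from st import *
state(); print(ctrl.job_done())"
```

```text
t 23.4 [ 519.6 -138.3   81.8] w 0.088 gf 98.3 F [-7.3  0.1 -0.8]
the job is handed in; nothing more can be done
None
```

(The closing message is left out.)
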